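Wedge up a half-lapped rail and lock the sprung hold-down clamp

TASK

Get this half-lapped rail ready for drilling: slide the wooden wedge, thin end first, in under the overhanging lap until it is snug and the rail can no longer rock, but without jacking the rail up off the board. Then press the red clamp handle down until it snaps over and stays down by itself, so that the lap is clamped onto the wedge with the rail still lying flat. Leave the other things on the bench alone.

Things in the scene. Friction and masses are not known exactly. Their poses are not given: they have to be found in the camera images.
- jig: Plywood drilling board, 450 x 230 x 18 mm, fixed to the bench. Origin: on the bench top (z = 0) under the middle of the rail's lap. x: along the rail from its lap to its far end, where a stop block holds it; y: from the lap to the clamp; z up. A brown backing board is fixed on it under the lap, x from -157 to +31 mm, y +-42 mm; its top is 26 to 34 mm above the bench, different every time and not reported.
- rail: Beech rail, 300 x 70 x 45 mm, about 0.65 kg, lying loose and flat on the 18 mm board. Its end towards -x of the jig is half-lapped: a tongue (the lap) 70 mm long, 70 mm wide and 23 mm thick, flush with the top, whose underside hangs free 40 mm above the bench, 6 to 14 mm over the backing board. Pressed near its free end with some 9 N, the tongue tips down. Origin: on the rail's bottom plane under the middle of the tongue; axes as the jig's.
- lap_end (a point): Middle of the top edge at the tongue's free end, 45 mm above the rail's bottom plane (63 mm above the bench when the rail lies flat), 35 mm to -x of the tongue's middle. Its underside is 23 mm lower.
- wedge: Loose wooden wedge, 130 mm long, 35 mm wide, 45 g, flat underneath, its top sloping 1 in 6 from 25.7 mm thick at the butt to 4 mm at the thin end. Slid over the backing board it drags by 1 or 2 N; once it binds under the tongue's edge the push rises by 2 to 7 N more. Friction keeps it where it is left. Origin: middle of its underside; x points to the thin end.
- wedge_grip (a point): Point inside the wedge, 40 mm from its middle towards the butt (25 mm from the butt face), half-way up: 10.5 mm over its underside. The wedge is 21.5 mm thick and 35 mm wide here. Axes as the wedge's.
- wedge_tip (a point): Middle of the wedge's thin end, at its underside, 105 mm from the grip point.
- handle_pivot (a point): Axis on which the clamp's red handle turns: parallel to the jig's x, 111 mm to +y and 10 mm to -x of the jig's origin, 96 mm above the bench.
- handle_top (a point): Point on the middle of the handle's upper face, 95 mm from the pivot axis, measured along the handle, and 7 mm above its centre line; the grip is 22 mm wide, 14 mm thick and ends 115 mm from the axis. Moves with the handle.
- handle (a joint): Turn of the clamp handle, rad. 0: up, 1.08 rad (62 degrees) above level and leaning to the jig's +y; grows as it is pressed down towards +y. A spring lifts it again (up to about 10 N at the grip, some 16 N where the pad squeezes the rail) until it passes dead centre at 1.00; beyond, it snaps to its stop at 1.08, level, and stays.
- clamp_pad: Black rubber pad, 22 mm across and 14 mm high, on the spindle at the end of the clamp's steel bar. While the handle is up the bar stands up beside the tongue, its end 150 mm above the bench; it swings down as the handle is pressed, until the pad bears on the tongue's top, 10 mm from its middle towards the free end, with some 35 N. Origin: middle of the pad's face.
- drill: Cordless drill, yellow and black, about 200 mm tall, standing on its battery. Leave it alone. Origin: under its battery.
- screwdriver: Screwdriver with an orange handle, 190 mm long, lying near the wedge. Leave it alone.
- organiser: Clear parts tray with screws and dowels, 150 x 110 x 45 mm. Leave it alone. Origin: middle of its underside.

How it is judged:
On the way:
1. the wedge's thin end is at least 8 mm in under the tongue, the clamp handle still up (x of wedge_tip in the frame of jig between -0.027 and 0.05 m and y of wedge_tip in the frame of jig between -0.03 and 0.03 m and z of wedge_tip in the frame of jig below 0.042 m and value of joint handle below 0.3 rad), for 0.2 s.
At the end, for the whole second after the job is handed in: The handle stays down by itself past its snap (over 1.04 rad), the pad bears on the rail (over 15 N), the rail bears on the wedge (over 2 N), the tongue's free end is within 0.9 mm of its level height and 12 mm of its place on the board, and all is at rest (value of joint handle above 1.04 rad and contact force between clamp_pad and rail above 15 N and contact force between wedge and rail above 2 N and z of lap_end in the frame of jig between 0.0621 and 0.0639 m and x of lap_end in the frame of jig between -0.047 and -0.023 m and y of lap_end in the frame of jig between -0.012 and 0.012 m and linear speed of each of rail, wedge below 0.01 m/s); the robot touches nothing.
It fails at once if the drill, screwdriver or parts tray is moved by more than 15 mm (distance of any of drill, screwdriver, organiser from where it was at the start of the episode above 0.015 m).
It also fails if it takes over 54 s, if anything falls off the work surface, if the arm or the gripper's body presses on something with over 40 N, if the wrist force passes 120 N, or if a joint passes its speed limit or range.

ROBOT

A 6-joint arm with a two-finger parallel gripper is mounted at the origin on the work surface. World frame = base frame: x ahead of the robot, y to its left, z up, the work surface at z = 0. Lengths are in m, angles in rad, forces in N, time in s.
With the tool pointing down it reaches from about 0.35 to 0.925 m from the base axis. Payload 6.4 kg.
Tool frame: the origin (TCP) lies between the finger pads; the fingertips stand 22 mm ahead of it and the grasp point (between the pads) lies 3 mm ahead of it; z points along the fingers, y is the direction in which the jaws open and shut (so a half turn about z gives the same grasp; the last joint's range is limited). The gripper opens to 94 mm and grips with 3 to 60 N. Pads are 16 mm wide; open, the fingers measure 119 mm over their backs; the gripper's body (75 mm by 177 mm) begins 78 mm behind the grasp point.
Start: joints at [-1.421, 0.245, 1.558, -0, 1.339, -0.174], TCP at [0.207, -0.616, 0.227] pointing down, gripper open.
Joint ranges: [-3.13, 3.13], [-1.02, 2.26], [0.13, 2.54], [-0.95, 4.09], [0.21, 2.88], [-2.74, 2.74]. Speed limits (rad/s): [2.57, 2.57, 3.14, 3.14, 3.14, 3.14].

INTERFACE

Orientations are given as a unit quaternion [x, y, z, w].
In Python, from rig import state, snapshot, sign_off, find_in gives the robot as it stands.
- The arm moves only by the tool arm_command, never from a script. Its argument "targets" is a list of rows, each a list of 7 numbers: the opening, from 0 (shut) to 1 (fully open), then the shift along the world's x, y, z in mm, then the turn, a rotation vector about the world's x, y, z in units of 8 degrees (1.0 is 8 degrees). In form: [[hand, x, y, z, ax, ay, az], ...]. A call has 1 to 20 rows; each row is the pose to reach, as a shift and turn from the pose commanded when the call began; what a row does not reach only later rows make up. A row lasts 1/10 s, in which the tool goes at most 50 mm and 8.59 degrees, less where a joint would pass 70% of its speed; a pose out of reach is approached as far as the arm can. A call with a gripper value outside its range is refused whole. The fingers move at their own pace and stop on an object; "squeeze" is the grip in N (left out, the last holds). Time passes only in rows, so rows that repeat a pose let the fingers close. It gives the time, the measured TCP pose, the force and the opening at its end, in the units of the state.
- state(): the state, without advancing time (a new reading comes with each control period).
- snapshot(name): name is "side" or "top" or "wrist"; returns a dict with "img" (384x512x3 uint8, blue, green, red), "depth" (384x512 float32, m along the optical axis (not along the pixel's ray), 0 where there is no reading), "camera_matrix" (3x3 intrinsics, pixels), "dist_coeffs" ([k1, k2, p1, p2, k3] as OpenCV has them; the pictures are not rectified), "rvec" (rotation vector, rad) and "tvec" (3), from world to camera coordinates, as OpenCV has them; the wrist camera has in their place "T_tool_cam" (4x4, takes a point from camera to tool coordinates, whose origin is the TCP and whose axes are the flange's). Camera axes: x right, y down, z forward; pixel columns grow to the right and rows downward; lengths in m; the calibration is good to about 2 mm. A picture is of the moment at which its call begins: read the wrist's pose just before it.
- sign_off(): hands the job in, once; it reports no verdict.
Trained networks look in a picture, given as the dict that the camera call returned (one of the last four; its "shot" number tells which), for a name from the list of things; names that differ only in an ending like _2 or _b are one class to them, and where a whole thing is asked for, a point or a joint stands for the part that bears it (a point fixed in the world has none). Each returns a list of dicts, best first, with "confidence" (0 to 1); they miss things now and then, are a little off and sometimes report something else, mostly with a low value. They report only what shows in the picture. A call takes as long as a camera call.
- find_in(query, picture): "bbox" ([left, top, width, height] in pixels, round what is visible of it).
The state is a dict: "time_s": time; "joint_positions": joint angles; "joint_vel": joint speeds; "tau": joint torques, N m; "tool_pos": TCP position; "tool_rot": TCP orientation; "ft_force": force on the tool from outside, world axes, zero at the start; "ft_torque": the same for the moment, N m; "width": opening from 0.0 (shut) to 1.0 (fully open).
Only numpy, scipy, OpenCV 4.12 (cv2) and the standard library are available. Lean on these libraries where they do the work, as an engineer would, in place of code of your own. Each camera call takes 0.05 s, during which the arm holds its last target. There are 200 camera calls.

## Working session

There is one attempt and no reset: what is moved stays moved. The work goes in short steps, Python scripts to look and compute and a tool call to move; the robot and the scene stay as the last step left them, time stands still between calls to the robot, and variables do not carry over. Pictures are saved under pics/ and viewed, about 8 in all and at most 12, crops included, and the job is handed in when it is done.

Besides the shell and the picture viewer there is one more tool, called after "Request:" in YAML: its name, and indented under it one key for each argument. arm_command: Moves the arm, as the interface text tells. Its arguments: {"type":"object","properties":{"targets":{"type":"array"},"squeeze":{"type":"number"}},"required":["targets"]}

```bash
mkdir -p pics; ls; cat > h.py <<'E'
import numpy as np, cv2, json
from rig import state, snapshot, find_in, sign_off
from scipy.spatial.transform import Rotation as R
def ext(s, st=None):
    "world->cam R,t"
    if 'rvec' in s:
        return cv2.Rodrigues(np.array(s['rvec'],float))[0], np.array(s['tvec'],float).ravel()
    T=np.eye(4);T[:3,:3]=R.from_quat(st['tool_rot']).as_matrix();T[:3,3]=st['tool_pos']
    C=np.linalg.inv(T@np.array(s['T_tool_cam']));return C[:3,:3],C[:3,3]
def rays(s,uv):
    p=cv2.undistortPoints(np.array(uv,float).reshape(-1,1,2),np.array(s['camera_matrix']),np.array(s['dist_coeffs'])).reshape(-1,2)
    return np.c_[p,np.ones(len(p))]
def at_depth(s,uv,E,d=None):
    uv=np.array(uv,float).reshape(-1,2)
    if d is None: d=np.array([s['depth'][int(v),int(u)] for u,v in uv])
    return (rays(s,uv)*np.array(d)[:,None]-E[1])@E[0]
def at_z(s,uv,E,z):
    r=rays(s,uv)@E[0]; c=-E[0].T@E[1]
    return c+r*((z-c[2])/r[:,2])[:,None]
def cloud(s,E):
    v,u=np.nonzero(s['depth']>0)
    return at_depth(s,np.c_[u,v],E,s['depth'][v,u]),u,v
E
python3 - <<'E'
from h import *
for n in ['top','side','wrist']:
    st=state(); s=snapshot(n)
    cv2.imwrite(f'pics/{n}0.png',s['img']); np.savez(f'{n}0.npz',**{k:v for k,v in s.items()})
    if n=='wrist': json.dump({k:np.array(v).tolist() for k,v in st.items()},open('w0.json','w'))
    E=ext(s,st); print(n,'cam at',(-E[0].T@E[1]).round(3),'axis',E[0][2].round(2))
    for q in ['rail','wedge','clamp_pad','handle','jig','drill','screwdriver','organiser']:
        for f in find_in(q,s)[:1]:
            x,y,w,h=f['bbox']; 
            print(q,[int(a) for a in f['bbox']],round(f['confidence'],2),at_depth(s,[[min(511,x+w/2),min(383,y+h/2)]],E).round(3))
print(state())
E
```

```text
pics
top cam at [3.20e-01 1.00e-03 1.64e+00] axis [ 0.15  0.01 -0.99]
rail [256, 104, 26, 91] 0.67 [[ 0.717 -0.026  0.061]]
wedge [342, 175, 42, 17] 0.86 [[ 0.609 -0.36   0.02 ]]
handle [216, 178, 32, 10] 0.72 [[0.585 0.096 0.136]]
jig [217, 102, 72, 127] 0.66 [[0.667 0.031 0.028]]
drill [120, 185, 48, 68] 0.77 [[0.455 0.366 0.183]]
screwdriver [333, 215, 41, 22] 0.67 [[ 0.46  -0.321  0.03 ]]
organiser [136, 144, 42, 47] 0.67 [[0.659 0.374 0.   ]]
side cam at [0.372 0.938 0.956] axis [ 0.12 -0.75 -0.65]
wedge [240, 147, 10, 24] 0.44 [[ 0.625 -0.343  0.011]]
clamp_pad [149, 274, 69, 53] 0.64 [[0.666 0.38  0.022]]
handle [225, 200, 9, 18] 0.64 [[0.582 0.124 0.161]]
jig [140, 186, 136, 63] 0.79 [[0.686 0.034 0.015]]
drill [205, 269, 88, 65] 0.83 [[0.477 0.376 0.062]]
screwdriver [275, 154, 19, 16] 0.45 [[ 0.457 -0.338  0.017]]
organiser [151, 277, 66, 49] 0.55 [[0.659 0.393 0.039]]
wrist cam at [ 0.277 -0.594  0.384] axis [-0.24 -0.08 -0.97]
{'time_s': 1.35, 'joint_positions': array([-1.42112149e+00,  2.45090207e-01,  1.55784195e+00, -2.11930477e-05,
        1.33869904e+00, -1.74122501e-01]), 'joint_vel': array([-0.00066818, -0.00038993,  0.00178922,  0.00115271,  0.00012721,
        0.00114406]), 'tau': array([-4.14354909e-04, -4.15826511e+01, -3.14872992e+01,  6.85375300e-02,
        2.89412431e-02, -9.14127014e-06]), 'tool_pos': array([ 0.20679512, -0.61621838,  0.22743894]), 'tool_rot': array([ 9.86922619e-01,  1.61194741e-01, -1.00759530e-05, -1.94005142e-05]), 'ft_force': array([-0.2774448 ,  0.32486282,  0.4940354 ]), 'ft_torque': array([-0.01353319,  0.00255041, -0.05270384]), 'width': 1.0017453135480012}
```

```bash
python3 - <<'E'
import cv2,numpy as np
a=cv2.imread('pics/top0.png')[90:250,190:400]; b=cv2.imread('pics/side0.png')[130:260,130:310]
a=cv2.resize(a,None,fx=3.5,fy=3.5,interpolation=cv2.INTER_CUBIC)
cv2.imwrite('pics/t1.png',a);cv2.imwrite('pics/s1.png',cv2.resize(b,None,fx=4,fy=4,interpolation=cv2.INTER_CUBIC))
E
```

```text
(no output)
```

View pics/t1.png

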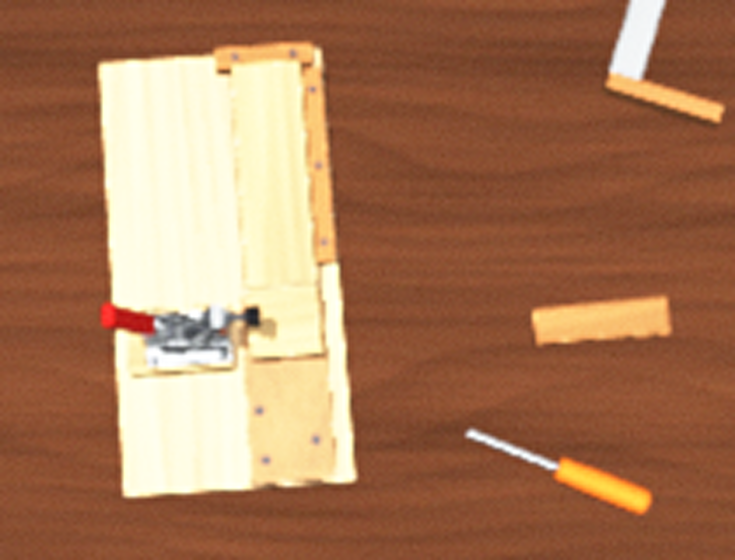

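View pics/s1.png

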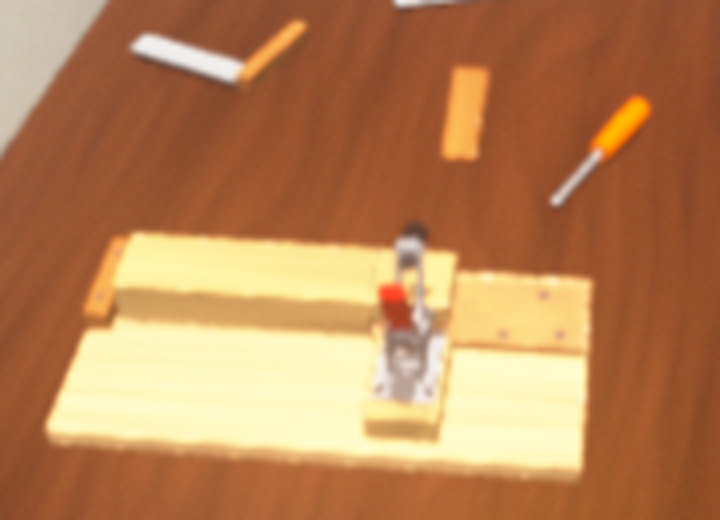

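```bash
python3 - <<'E'
from h import *
s=dict(np.load('top0.npz')); E=ext(s)
f=lambda p,z:at_z(s,np.array(p)/3.5+[190,90],E,z)
c=f([(98,65),(322,45),(355,482),(125,497)],.018); print(c.round(4))
print('edges',[np.linalg.norm(c[i]-c[(i+1)%4]).round(3) for i in range(4)])
for a,b in[(3,0),(2,1)]: d=c[b]-c[a];print('yaw',np.degrees(np.arctan2(d[1],d[0])))
for a,b in[(1,0),(2,3)]: d=c[b]-c[a];print('yaw',np.degrees(np.arctan2(-d[0],d[1])))
t=f([(250,358),(326,354)],.063);print('tongue end',t.round(4), 'rail far',f([(230,72),(302,62)],.063).round(4))
P,u,v=cloud(s,E); m=(abs(P[:,0]-.61)<.06)&(abs(P[:,1]+.36)<.09)&(P[:,2]>.003)
q=P[m];
for y0 in np.arange(-.45,-.27,.015):
    k=q[abs(q[:,1]-y0)<.0075]
    if len(k): print(y0.round(3),len(k),np.median(k[:,2]).round(4),k[:,0].min().round(3),k[:,0].max().round(3))
hsv=cv2.cvtColor(s['img'],cv2.COLOR_BGR2HSV)
print('wedge corners',f([(533,312),(668,297),(670,332),(538,345)],.015).round(4))
E
```

```text
[[ 0.8803  0.1626  0.018 ]
 [ 0.9054 -0.0692  0.018 ]
 [ 0.4524 -0.1065  0.018 ]
 [ 0.4335  0.1223  0.018 ]]
edges [np.float64(0.233), np.float64(0.455), np.float64(0.23), np.float64(0.449)]
yaw 5.151072757003186
yaw 4.705482843764499
yaw 6.19427028877829
yaw 4.716855594419508
tongue end [[ 5.686e-01  2.000e-04  6.300e-02]
 [ 5.738e-01 -7.420e-02  6.300e-02]] rail far [[ 0.8595  0.025   0.063 ]
 [ 0.8711 -0.0473  0.063 ]]
-0.45 5 0.0049 0.557 0.637
-0.435 14 0.0051 0.554 0.669
-0.42 21 0.0066 0.553 0.662
-0.405 56 0.0212 0.564 0.669
-0.39 63 0.0177 0.56 0.657
-0.375 56 0.0159 0.553 0.669
-0.36 52 0.0126 0.552 0.664
-0.345 58 0.0088 0.556 0.664
-0.33 58 0.0094 0.552 0.664
-0.315 48 0.0056 0.559 0.659
-0.3 46 0.0059 0.552 0.664
-0.285 21 0.0047 0.551 0.663
wedge corners [[ 0.628  -0.2856  0.015 ]
 [ 0.6457 -0.4223  0.015 ]
 [ 0.6098 -0.4235  0.015 ]
 [ 0.5942 -0.2903  0.015 ]]
```

Request:
arm_command:
  targets:
    - [1,415,221,-20,0,0,9.8]
    - [1,415,221,-20,0,0,9.8]
    - [1,415,221,-20,0,0,9.8]
    - [1,415,221,-20,0,0,9.8]
    - [1,415,221,-20,0,0,9.8]
    - [1,415,221,-20,0,0,9.8]
    - [1,415,221,-20,0,0,9.8]
    - [1,415,221,-20,0,0,9.8]
    - [1,415,221,-20,0,0,9.8]
    - [1,415,221,-20,0,0,9.8]
    - [1,415,221,-20,0,0,9.8]
    - [1,415,221,-20,0,0,9.8]
    - [1,415,221,-20,0,0,9.8]
    - [1,415,221,-20,0,0,9.8]
  squeeze: 15

```text
time_s: 2.75
tool_pos: [0.6205, -0.3966, 0.2078]
tool_rot: [0.664, 0.748, -0.0, 0.0]
ft_force: [-0.2, 0.4, 0.8]
width: 1.0
```

```bash
python3 - <<'E'
from h import *
st=state(); s=snapshot('wrist'); E=ext(s,st); print(st['tool_pos'].round(4),R.from_quat(st['tool_rot']).as_matrix().round(3).tolist(),st['time_s'])
cv2.imwrite('pics/w1.png',s['img']); 
b=find_in('wedge',s);print(b[:2])
P,u,v=cloud(s,E)
m=(P[:,2]>.0025)&(P[:,2]<.04)&(abs(P[:,0]-.62)<.05)&(abs(P[:,1]+.355)<.09)
print(m.sum())
mk=np.zeros(s['depth'].shape,np.uint8); mk[v[m],u[m]]=255
mk=cv2.morphologyEx(mk,cv2.MORPH_OPEN,np.ones((5,5)))
n,l,stt,_=cv2.connectedComponentsWithStats(mk); k=1+stt[1:,4].argmax()
print(stt[k])
w=P[l[v,u]==k]; r=cv2.minAreaRect((w[:,:2]*1000).astype(np.float32)); print(r)
A=np.c_[w[:,:2]-w[:,:2].mean(0),np.ones(len(w))]; print('plane',np.linalg.lstsq(A,w[:,2],rcond=None)[0], w.mean(0))
np.savez('w1.npz',**s); json.dump({k:np.array(v).tolist() for k,v in st.items()},open('w1.json','w'))
E
```

```text
[ 0.6205 -0.3966  0.2078] [[-0.118, 0.993, -0.0], [0.993, 0.118, -0.0], [-0.0, -0.0, -1.0]] 2.75
[{'bbox': [247.3, 90.0, 32.8, 110.4], 'confidence': 0.58}]
3097
[ 249   90   32  110 3073]
((626.5670166015625, -353.633544921875), (34.93892288208008, 129.685791015625), 5.128141403198242)
plane [ 0.01213242 -0.1648175   0.01430899] [ 0.62645653 -0.35278387  0.01430899]
```

View pics/w1.png

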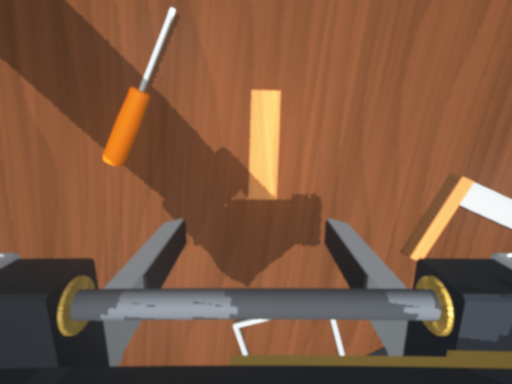

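Request:
arm_command:
  targets:
    - [0.6,10,-2,-50,0,0,-0.21]
    - [0.6,10,-2,-100,0,0,-0.21]
    - [0.6,10,-2,-140,0,0,-0.21]
    - [0.6,10,-2,-165,0,0,-0.21]
    - [0.6,10,-2,-178,0,0,-0.21]
    - [0.6,10,-2,-183,0,0,-0.21]
    - [0.6,10,-2,-183,0,0,-0.21]
    - [0.3,10,-2,-183,0,0,-0.21]
    - [0.2,10,-2,-183,0,0,-0.21]
    - [0.2,10,-2,-183,0,0,-0.21]
    - [0.2,10,-2,-183,0,0,-0.21]
    - [0.2,10,-2,-183,0,0,-0.21]
    - [0.2,10,-2,-183,0,0,-0.21]
  squeeze: 15

```text
time_s: 4.15
tool_pos: [0.6324, -0.3978, 0.026]
tool_rot: [0.674, 0.739, -0.0, 0.001]
ft_force: [-1.1, 0.7, 5.5]
width: 0.373
```

Request:
arm_command:
  targets:
    - [0.2,0,0,20,0,0,0]
    - [0.2,0,0,60,0,0,0]
    - [0.2,0,0,110,0,0,0]
    - [0.2,-20,30,150,0,0,-1]
    - [0.2,-40,60,150,0,0,-2]
    - [0.2,-60,90,150,0,0,-3]
    - [0.2,-80,120,150,0,0,-4]
    - [0.2,-100,150,150,0,0,-5]
    - [0.2,-120,180,150,0,0,-6]
    - [0.2,-140,210,150,0,0,-7]
    - [0.2,-160,240,150,0,0,-8]
    - [0.2,-180,270,150,0,0,-9]
    - [0.2,-200,300,150,0,0,-10]
    - [0.2,-220,325,150,0,0,-11]
    - [0.2,-235,346,150,0,0,-11.25]
    - [0.2,-235,346,150,0,0,-11.25]
    - [0.2,-235,346,150,0,0,-11.25]
    - [0.2,-235,346,150,0,0,-11.25]

```text
time_s: 5.95
tool_pos: [0.3976, -0.052, 0.1751]
tool_rot: [0.999, 0.046, 0.001, 0.0]
ft_force: [0.7, -0.5, -1.1]
width: 0.373
```

```bash
python3 - <<'E'
from h import *
st=state(); s=snapshot('wrist'); E=ext(s,st); print(st['tool_pos'].round(4),R.from_quat(st['tool_rot']).as_matrix().round(3).tolist(),st['time_s'],st['width'],st['ft_force'])
cv2.imwrite('pics/w2.png',s['img']); np.savez('w2.npz',**s); json.dump({k:np.array(v).tolist() for k,v in st.items()},open('w2.json','w'))
E
```

```text
[ 0.3976 -0.052   0.1751] [[0.996, 0.092, 0.001], [0.092, -0.996, -0.001], [0.001, 0.001, -1.0]] 5.95 0.3729725077108212 [ 0.6776763  -0.46125381 -1.11275553]
```

View pics/w2.png

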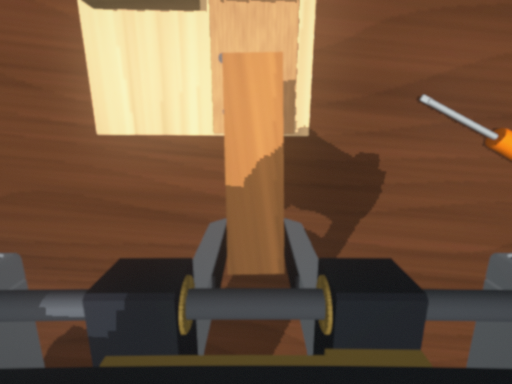

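```bash
python3 - <<'E'
from h import *
s=dict(np.load('w2.npz')); st=json.load(open('w2.json')); E=ext(s,st)
P,u,v=cloud(s,E)
G=np.zeros(s['depth'].shape+(3,)); G[v,u]=P
def med(u0,u1,v0,v1):
    g=G[v0:v1,u0:u1].reshape(-1,3); g=g[g[:,2]!=0]; return len(g),np.median(g,0).round(4),g[:,2].std().round(4)
print('table',med(20,70,60,120),med(330,400,60,80)); print('board',med(110,200,20,120)); print('backing',med(225,290,8,45),med(286,294,60,120))
# wedge plane
m=(v>60)&(v<210)&(u>232)&(u<278); w=P[m]; A=np.c_[w-[*st['tool_pos']]][:,:2]; 
print('wedge top slope', np.linalg.lstsq(np.c_[A,np.ones(len(A))],w[:,2],rcond=None)[0])
print('wedge thin corners top', G[56,228],G[56,277])
for r in (70,90,120): print(r,s['img'][r,286:320].sum(1).tolist())
print('board edge', at_z(s,[(97,135),(205,135),(300,135)],E,.018).round(4))
# top cam refine: board and rail from depth
t=dict(np.load('top0.npz')); Et=ext(t); Q,_,_=cloud(t,Et)
k=(Q[:,2]>.054)&(Q[:,2]<.072)&(Q[:,0]>.5)&(Q[:,0]<.9)&(Q[:,1]>-.12)&(Q[:,1]<.05); q=Q[k]
print('rail',cv2.minAreaRect((q[:,:2]*1000).astype(np.float32)),q[:,2].mean())
E
```

```text
table (2993, array([ 4.802e-01,  1.854e-01, -2.000e-04]), np.float64(0.0008)) (1395, array([ 0.5334, -0.1595, -0.0006]), np.float64(0.0008))
board (8967, array([0.5103, 0.0608, 0.0177]), np.float64(0.0008))
backing (2397, array([ 0.5566, -0.0401,  0.0281]), np.float64(0.0008)) (479, array([ 0.5033, -0.0782,  0.0281]), np.float64(0.0008))
wedge top slope [-0.16520688 -0.01800967  0.17140285]
wedge thin corners top [ 0.5045826  -0.02737128  0.15246212] [ 0.50712707 -0.05562033  0.15276614]
70 [510, 501, 502, 501, 501, 505, 515, 521, 517, 503, 494, 543, 608, 629, 633, 635, 637, 637, 641, 645, 651, 655, 659, 659, 643, 571, 414, 289, 263, 255, 257, 254, 256, 255]
90 [352, 355, 359, 357, 350, 346, 345, 357, 415, 519, 601, 631, 636, 635, 637, 638, 641, 645, 649, 652, 658, 659, 659, 639, 561, 398, 277, 251, 252, 252, 251, 250, 252, 248]
120 [351, 350, 350, 348, 349, 353, 347, 363, 425, 520, 586, 620, 633, 638, 642, 644, 649, 652, 656, 659, 663, 652, 603, 474, 332, 261, 249, 248, 249, 243, 246, 243, 242, 244]
board edge [[ 0.4386  0.1223  0.018 ]
 [ 0.4497  0.0065  0.018 ]
 [ 0.4591 -0.0963  0.018 ]]
rail ((720.1193237304688, 3.559783935546875), (302.71649169921875, 117.60143280029297), 4.807405948638916) 0.06156282894257683
```

```bash
python3 - <<'E'
from h import *
s=dict(np.load('w2.npz')); st=json.load(open('w2.json')); E=ext(s,st)
for r in (15,30,45): 
    print(r,s['img'][r,200:220].sum(1).tolist()); print('  ',s['img'][r,288:306].sum(1).tolist())
L=at_z(s,[(209,15),(209.5,30),(210,45)],E,.0283);Rr=at_z(s,[(294.5,90),(295,120),(297.5,70)],E,.0283)
y=np.radians(5); ax=np.array([np.cos(y),np.sin(y),0]); n=np.array([-np.sin(y),np.cos(y),0])
o=np.array([.606,-.034,0])
print('L jig',((L-o)@n).round(4),'R',((Rr-o)@n).round(4),'TCP',(np.array(st['tool_pos'])-o)@n,(np.array(st['tool_pos'])-o)@ax)
be=at_z(s,[(97,135),(205,135),(300,135)],E,.018); print('board edge jig x',((be-o)@ax).round(4))
d=s['depth'];print('row0 G', [at_depth(s,[(c,3)],E).round(4).tolist() for c in (90,150,200,240,280,310)])
E
```

```text
15 [651, 651, 652, 652, 655, 656, 657, 651, 630, 570, 526, 516, 510, 509, 510, 518, 524, 526, 525, 526]
   [523, 527, 537, 543, 544, 540, 538, 534, 525, 518, 559, 626, 653, 651, 645, 635, 627, 624]
30 [655, 658, 659, 660, 660, 660, 660, 657, 639, 582, 531, 513, 518, 518, 518, 520, 526, 528, 529, 536]
   [511, 512, 519, 523, 526, 526, 527, 521, 514, 511, 543, 610, 633, 629, 623, 625, 626, 629]
45 [661, 662, 663, 665, 663, 666, 664, 662, 660, 641, 590, 546, 534, 533, 536, 543, 551, 547, 539, 530]
   [518, 524, 524, 521, 523, 531, 539, 535, 518, 506, 546, 611, 627, 629, 627, 631, 634, 637]
L jig [0.0436 0.0436 0.0437] R [-0.0401 -0.0418 -0.0422] TCP 0.0002555208147809738 -0.2092091580837353
board edge jig x [-0.1532 -0.1522 -0.1517]
row0 G [[[0.5581, 0.1126, 0.0347]], [[0.5638, 0.0587, 0.0346]], [[0.5738, 0.0168, 0.0179]], [[0.5737, -0.0226, 0.0288]], [[0.5776, -0.0598, 0.0276]], [[0.5836, -0.0891, 0.0179]]]
```

Request:
arm_command:
  targets:
    - [0.2,18,1.5,-40,0,0,0]
    - [0.2,35,3,-80,0,0,0]
    - [0.2,35,3,-105,0,0,0]
    - [0.2,35,3,-114,0,0,0]
    - [0.2,35,3,-118,0,0,0]
    - [0.2,35,3,-119,0,0,0]
    - [0.2,35,3,-119,0,0,0]

```text
time_s: 6.7
tool_pos: [0.4328, -0.0488, 0.0567]
tool_rot: [0.999, 0.046, 0.001, 0.001]
ft_force: [-0.0, 0.2, 1.0]
width: 0.371
```

Request:
arm_command:
  targets:
    - [0.2,0,0,-1,0,0,0]
    - [0.2,0,0,-2,0,0,0]
    - [0.2,0,0,-2,0,0,0]

```text
time_s: 7.0
tool_pos: [0.4324, -0.0485, 0.0543]
tool_rot: [0.999, 0.046, 0.001, 0.0]
ft_force: [-1.1, -0.6, 3.2]
width: 0.372
```

```bash
python3 - <<'E'
from h import *
st=state(); s=snapshot('wrist'); E=ext(s,st); print(st['tool_pos'].round(4),st['ft_force'],st['ft_torque'])
cv2.imwrite('pics/w3.png',s['img'])
P,u,v=cloud(s,E)
m=(v>60)&(v<210)&(u>235)&(u<275); w=P[m]; A=w[:,:2]-st['tool_pos'][:2]
print('wedge top slope', np.linalg.lstsq(np.c_[A,np.ones(len(A))],w[:,2],rcond=None)[0])
E
```

```text
[ 0.4324 -0.0485  0.0543] [-1.12037837 -0.6345725   3.19498889] [0.00077187 0.10840515 0.04461258]
wedge top slope [-0.15929657 -0.0179323   0.05053247]
```

View pics/w3.png

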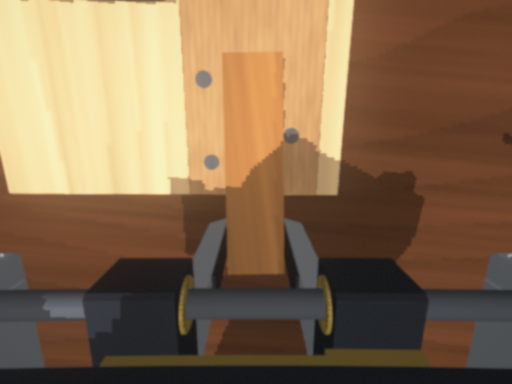

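Request:
arm_command:
  targets:
    - [0.2,5,0.4,0,0,0,0]
    - [0.2,10,0.9,0,0,0,0]
    - [0.2,15,1.3,0,0,0,0]
    - [0.2,20,1.8,0,0,0,0]
    - [0.2,25,2.2,0,0,0,0]
    - [0.2,30,2.6,0,0,0,0]
    - [0.2,35,3.1,0,0,0,0]
    - [0.2,40,3.5,0,0,0,0]
    - [0.2,45,3.9,0,0,0,0]
    - [0.2,50,4.4,0,0,0,0]
    - [0.2,55,4.8,0,0,0,0]
    - [0.2,55,4.8,0,0,0,0]
    - [0.2,55,4.8,0,0,0,0]

```text
time_s: 8.35
tool_pos: [0.4867, -0.0435, 0.0541]
tool_rot: [0.999, 0.046, -0.001, 0.0]
ft_force: [-2.9, -0.8, 6.6]
width: 0.373
```

```bash
cat >> h.py <<'E'
def look(name):
    st=state(); s=snapshot('wrist'); E=ext(s,st); print(st['time_s'],st['tool_pos'].round(4),st['ft_force'].round(2),st['ft_torque'].round(3))
    cv2.imwrite(f'pics/{name}.png',s['img']); np.savez(name+'.npz',**s); json.dump({k:np.array(v).tolist() for k,v in st.items()},open(name+'.json','w'))
    return s,st,E
E
python3 - <<'E'
from h import *
s,st,E=look('w4')
P,u,v=cloud(s,E); m=(P[:,2]>.055)&(P[:,2]<.07)&(v<120)&(P[:,0]>.54)
q=P[m]; print(m.sum()); 
if m.sum()>50: print(q.min(0).round(4),q.max(0).round(4),np.median(q[:,2]))
E
```

```text
8.35 [ 0.4867 -0.0435  0.0541] [-2.92 -0.79  6.63] [0.008 0.765 0.003]
13451
[ 0.5705 -0.0701  0.055 ] [0.6153 0.0906 0.0699] 0.06252277754199126
```

View pics/w4.png

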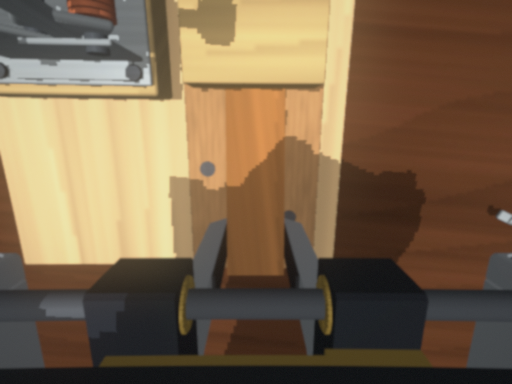

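```bash
python3 - <<'E'
from h import *
s=dict(np.load('w4.npz'));st=json.load(open('w4.json'));E=ext(s,st)
t=at_z(s,[(186,86),(254,85.5),(322,85)],E,.063); print('tongue end',t.round(4))
P,u,v=cloud(s,E)
m=(v>95)&(v<210)&(u>235)&(u<275); w=P[m]; A=w[:,:2]-np.array(st['tool_pos'][:2])
print('wedge top slope', np.linalg.lstsq(np.c_[A,np.ones(len(A))],w[:,2],rcond=None)[0])
m=(v>5)&(v<75)&(u>240)&(u<315); w=P[m]; A=w[:,:2]-t[1,:2]; print('tongue plane',np.linalg.lstsq(np.c_[A,np.ones(len(A))],w[:,2],rcond=None)[0])
m=(v>200)&(v<255)&(u>60)&(u<160);print('board z',np.median(P[m][:,2]))
m=(v>100)&(v<150)&(u>192)&(u<220);print('backing z',np.median(P[m][:,2]))
m=(v>100)&(v<150)&(u>291)&(u<315);print('backing z',np.median(P[m][:,2]))
E
```

```text
tongue end [[ 0.5725 -0.0027  0.063 ]
 [ 0.5758 -0.0358  0.063 ]
 [ 0.5791 -0.0688  0.063 ]]
wedge top slope [-0.16608324 -0.01466924  0.05065211]
tongue plane [-0.00448203  0.00162015  0.06265415]
board z 0.01779289156072552
backing z 0.02819355121541192
backing z 0.02815315749607081
```

Request:
arm_command:
  targets:
    - [0.2,1,0.1,0.7,0,0,0]
    - [0.2,4,0.4,0.7,0,0,0]
    - [0.2,8,0.7,0.7,0,0,0]
    - [0.2,12,1,0.7,0,0,0]
    - [0.2,16,1.4,0.7,0,0,0]

```text
time_s: 8.9
tool_pos: [0.5031, -0.042, 0.0541]
tool_rot: [0.999, 0.046, -0.0, -0.0]
ft_force: [-2.9, -0.6, 4.7]
width: 0.375
```

Request:
arm_command:
  targets:
    - [0.2,1,0.1,0,0,0,0]
    - [0.2,2,0.2,0,0,0,0]
    - [0.2,3,0.3,0,0,0,0]

```text
time_s: 9.2
tool_pos: [0.5057, -0.0417, 0.0541]
tool_rot: [0.999, 0.046, -0.0, -0.0]
ft_force: [-3.0, -0.1, 4.2]
width: 0.373
```

Request:
arm_command:
  targets:
    - [0.2,1,0.1,0,0,0,0]
    - [0.2,2,0.2,0,0,0,0]

```text
time_s: 9.4
tool_pos: [0.5078, -0.0415, 0.0542]
tool_rot: [0.999, 0.046, -0.0, -0.0]
ft_force: [-2.9, -0.2, 5.1]
width: 0.368
```

Request:
arm_command:
  targets:
    - [0.2,1,0.1,0,0,0,0]
    - [0.2,2,0.2,0,0,0,0]
    - [0.2,2,0.2,0,0,0,0]

```text
time_s: 9.7
tool_pos: [0.51, -0.0413, 0.0542]
tool_rot: [0.999, 0.046, 0.0, -0.0]
ft_force: [-2.8, 0.6, 2.8]
width: 0.371
```

Request:
arm_command:
  targets:
    - [0.2,1,0.1,0,0,0,0]
    - [0.2,1,0.1,0,0,0,0]

```text
time_s: 9.9
tool_pos: [0.5108, -0.0412, 0.0541]
tool_rot: [0.999, 0.046, -0.0, -0.0]
ft_force: [-3.5, -0.1, 4.2]
width: 0.374
```

Request:
arm_command:
  targets:
    - [0.2,1,0.1,0,0,0,0]
    - [0.2,1,0.1,0,0,0,0]

```text
time_s: 10.1
tool_pos: [0.5116, -0.0411, 0.0541]
tool_rot: [0.999, 0.046, -0.0, -0.0]
ft_force: [-3.5, 0.3, 5.6]
width: 0.369
```

Request:
arm_command:
  targets:
    - [0.2,1,0.1,0,0,0,0]
    - [0.2,1,0.1,0,0,0,0]

```text
time_s: 10.3
tool_pos: [0.5121, -0.0411, 0.0541]
tool_rot: [0.999, 0.046, -0.001, -0.0]
ft_force: [-6.2, -0.4, 7.0]
width: 0.373
```

Request:
arm_command:
  targets:
    - [0.2,1,0.1,0,0,0,0]
    - [0.2,1,0.1,0,0,0,0]

```text
time_s: 10.5
tool_pos: [0.5123, -0.041, 0.0541]
tool_rot: [0.999, 0.046, -0.002, -0.0]
ft_force: [-9.9, -1.0, 10.9]
width: 0.37
```

```bash
python3 - <<'E'
from h import *
s,st,E=look('w5')
P,u,v=cloud(s,E)
X=np.array([.576,-.036]);c,n=np.cos(np.radians(5)),np.sin(np.radians(5))
d=P[:,:2]-X; jx=d@[c,n]; jy=d@[-n,c]
m=(P[:,2]>.058)&(P[:,2]<.068)&(jx>.008)&(jx<.06)&(jy>-.03)&(jy<.0); w=P[m]
print(m.sum(),np.linalg.lstsq(np.c_[jx[m],jy[m],np.ones(m.sum())],w[:,2],rcond=None)[0])
m=(P[:,2]>.01)&(P[:,2]<.025)&(jx>-.12)&(jx<-.05)&(jy>.055)&(jy<.1); print('board',np.median(P[m][:,2]))
E
```

```text
10.5 [ 0.5123 -0.041   0.0541] [-9.91 -1.02 10.93] [-0.333  2.05  -0.047]
7343 [-0.0012395   0.00023846  0.06264336]
board 0.017735774763520274
```

Request:
arm_command:
  targets:
    - [0.2,-0.7,0,0.5,0,0,0]
    - [0.2,-1.3,-0.1,1,0,0,0]
    - [0.2,-1.3,-0.1,1,0,0,0]

```text
time_s: 10.85
tool_pos: [0.5122, -0.0408, 0.0544]
tool_rot: [0.999, 0.046, -0.0, -0.0]
ft_force: [-0.7, 0.4, -3.6]
width: 0.372
```

Request:
arm_command:
  targets:
    - [0.55,0,0,0,0,0,0]
    - [0.55,0,0,0,0,0,0]
    - [0.55,0,0,0,0,0,0]
    - [0.55,0,0,10,0,0,0]
    - [0.55,0,0,30,0,0,0]
    - [0.55,-20,0,60,0,0,0]
    - [0.55,-40,0,100,0,0,0]
    - [0.55,-60,0,130,0,0,0]
    - [0.55,-60,0,130,0,0,0]
    - [0.55,-60,0,130,0,0,0]

```text
time_s: 11.85
tool_pos: [0.453, -0.0412, 0.1864]
tool_rot: [0.999, 0.046, 0.001, 0.001]
ft_force: [-0.5, 0.0, -0.6]
width: 0.548
```

```bash
python3 - <<'E'
from h import *
s,st,E=look('w6')
P,u,v=cloud(s,E); img=s['img'].astype(int)
red=(img[v,u,2]>110)&(img[v,u,1]<70)&(img[v,u,0]<70); q=P[red]; q=q[q[:,2]>.06]; print(len(q)); 
if len(q): print(q.min(0).round(3),q.max(0).round(3),np.median(q,0).round(3))
X=np.array([.576,-.036]);c,n=np.cos(np.radians(5)),np.sin(np.radians(5))
d=P[:,:2]-X; jx=d@[c,n]; jy=d@[-n,c]
m=(P[:,2]>.058)&(P[:,2]<.068)&(jx>.008)&(jx<.06)&(jy>-.03)&(jy<.0); w=P[m]
print(m.sum(),np.linalg.lstsq(np.c_[jx[m],jy[m],np.ones(m.sum())],w[:,2],rcond=None)[0])
# red in top picture
t=dict(np.load('top0.npz')); Et=ext(t); Q,u,v=cloud(t,Et); i=t['img'].astype(int)[v,u]
r=(i[:,2]>130)&(i[:,1]<60)&(i[:,0]<60)&(abs(Q[:,0]-.6)<.1)&(Q[:,2]>.07); q=Q[r]; d=q[:,:2]-np.array([.6109,-.033]); jy=d@[-n,c]; jx=d@[c,n]
o=np.argsort(jy); print(np.c_[jx,jy,q[:,2]][o][::max(1,len(o)//15)].round(3))
E
```

```text
11.85 [ 0.453  -0.0412  0.1864] [-0.54  0.02 -0.56] [ 0.053  0.018 -0.034]
146
[0.582 0.089 0.133] [0.588 0.099 0.148] [0.584 0.093 0.139]
1844 [-0.00046657 -0.00063511  0.06253954]
[[-0.006  0.128  0.131]
 [-0.011  0.131  0.144]
 [-0.012  0.134  0.149]
 [-0.012  0.137  0.152]
 [-0.013  0.14   0.158]
 [-0.014  0.143  0.164]
 [-0.015  0.146  0.17 ]
 [-0.009  0.149  0.172]
 [-0.013  0.152  0.18 ]
 [-0.017  0.155  0.184]
 [-0.018  0.158  0.191]
 [-0.019  0.16   0.196]
 [-0.013  0.163  0.199]
 [-0.002  0.166  0.197]
 [-0.022  0.167  0.199]
 [-0.018  0.17   0.198]]
```

View pics/w6.png

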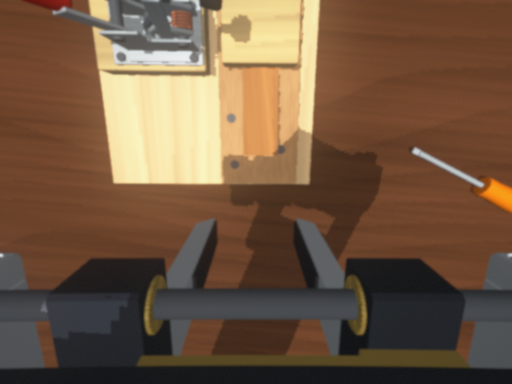

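Request:
arm_command:
  targets:
    - [0,0,0,45,0,0,0]
    - [0,20,20,84,0,0,0]
    - [0,60,50,84,0,0,0]
    - [0,95,80,84,0,0,0]
    - [0,125,105,84,0,0,0]
    - [0,137,117,84,0,0,0]
    - [0,137,117,50,0,0,0]
    - [0,137,117,25,0,0,0]
    - [0,137,117,16,0,0,0]
    - [0,137,117,16,0,0,0]

```text
time_s: 12.9
tool_pos: [0.5883, 0.0761, 0.198]
tool_rot: [0.999, 0.046, -0.003, -0.0]
ft_force: [0.2, 0.9, 0.7]
width: 0.0
```

```bash
python3 - <<'E'
from h import *
st=state(); print(st['tool_pos'],st['ft_force'],st['width'])
s=snapshot('side'); c=s['img'][130:260,130:310]; cv2.imwrite('pics/s2.png',cv2.resize(c,None,fx=4,fy=4,interpolation=cv2.INTER_CUBIC))
o=np.array([.6109,-.033]);y=np.radians(5);a=np.array([np.cos(y),np.sin(y)]);n=np.array([-a[1],a[0]])
t0=st['tool_pos']; r=.092
for th in (62,58,54,50,45,40,35,30,25,20,15,10,7,5,3,0,-2):
    t=np.radians(th); Y=.111+r*np.cos(t)-.007*np.sin(t)-.0125; Z=.096+r*np.sin(t)+.007*np.cos(t)+.022
    w=o-.011*a+n*Y; print(th,((np.r_[w,Z]-t0)*1000).round(1).tolist())
E
```

```text
[0.58827949 0.0760797  0.19804133] [0.18939457 0.9089611  0.66355134] 0.0003974864095956271
62 [-0.1, 25.0, 4.5]
58 [-0.7, 30.7, 1.7]
54 [-1.1, 36.3, -1.5]
50 [-1.6, 41.7, -5.1]
45 [-2.2, 48.0, -10.0]
40 [-2.7, 53.8, -15.5]
35 [-3.1, 59.2, -21.5]
30 [-3.6, 64.0, -28.0]
25 [-3.9, 68.2, -34.8]
20 [-4.2, 71.8, -42.0]
15 [-4.5, 74.8, -49.5]
10 [-4.7, 77.1, -57.2]
7 [-4.8, 78.2, -61.9]
5 [-4.9, 78.8, -65.0]
3 [-4.9, 79.2, -68.2]
0 [-4.9, 79.7, -73.0]
-2 [-5.0, 79.9, -76.3]
```

View pics/s2.png

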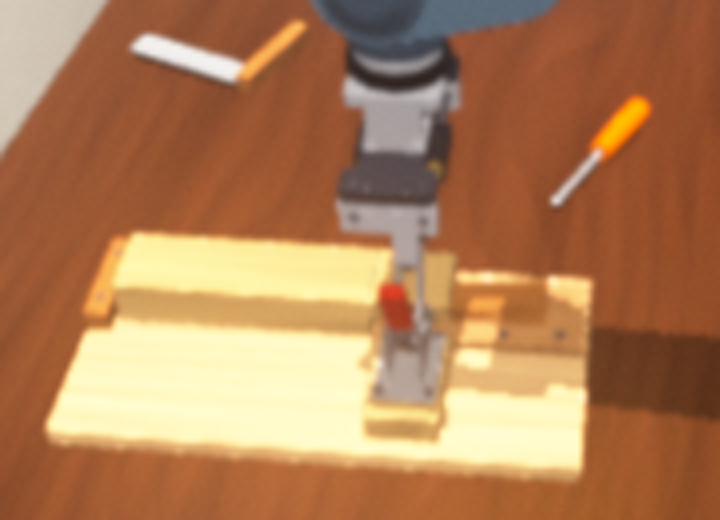

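Request:
arm_command:
  targets:
    - [0,0,15,4,0,0,0]
    - [0,0,22,4,0,0,0]
    - [0,0,26,4,0,0,0]
    - [0,-0.5,31,1.7,0,0,0]
    - [0,-1,36.3,-1.5,0,0,0]

```text
time_s: 13.45
tool_pos: [0.5889, 0.1126, 0.2003]
tool_rot: [0.999, 0.046, 0.001, 0.0]
ft_force: [0.7, -1.2, 2.8]
width: 0.005
```

Request:
arm_command:
  targets:
    - [0,-0.5,3,-5,0,0,0]
    - [0,-1,8,-9.5,0,0,0]
    - [0,-1.5,14,-15,0,0,0]
    - [0,-2,20,-21,0,0,0]
    - [0,-2.5,25,-27,0,0,0]
    - [0,-3,27.5,-30.3,0,0,0]
    - [0,-3,27.5,-30.3,0,0,0]

```text
time_s: 14.15
tool_pos: [0.5864, 0.1405, 0.1709]
tool_rot: [0.999, 0.046, 0.001, -0.0]
ft_force: [-2.0, 0.2, 10.1]
width: 0.004
```

Request:
arm_command:
  targets:
    - [0,-0.3,4,-6.8,0,0,0]
    - [0,-0.6,7.5,-14,0,0,0]
    - [0,-0.9,10,-21.5,0,0,0]
    - [0,-1.1,12,-29,0,0,0]
    - [0,-1.2,13,-34,0,0,0]
    - [0,-1.2,13,-37,0,0,0]
    - [0,-1.2,13,-37,0,0,0]

```text
time_s: 14.85
tool_pos: [0.5857, 0.1554, 0.1344]
tool_rot: [0.999, 0.046, 0.002, -0.002]
ft_force: [0.2, 8.0, 9.2]
width: -0.0
```

Request:
arm_command:
  targets:
    - [0,0,0,-2,0,0,0]
    - [0,0,0,-4,0,0,0]
    - [0,0,0,-6,0,0,0]
    - [0,0,0,-8,0,0,0]
    - [0,0,0,-9,0,0,0]
    - [0,0,0,-9,0,0,0]

```text
time_s: 15.45
tool_pos: [0.584, 0.153, 0.1255]
tool_rot: [0.999, 0.046, -0.001, -0.0]
ft_force: [-8.0, -0.2, 17.6]
width: 0.011
```

Request:
arm_command:
  targets:
    - [0,0,0,-1.5,0,0,0]
    - [0,0,0,-3,0,0,0]
    - [0,0,0,-3,0,0,0]

```text
time_s: 15.75
tool_pos: [0.5842, 0.1531, 0.1253]
tool_rot: [0.999, 0.046, -0.001, 0.0]
ft_force: [-15.1, -1.1, 31.0]
width: 0.003
```

Request:
arm_command:
  targets:
    - [0,0,0,20,0,0,0]
    - [0,0,0,60,0,0,0]
    - [0,-30,0,110,0,0,0]
    - [0,-80,-30,130,0,0,0]
    - [0,-120,-80,130,0,0,0]
    - [0,-160,-120,130,0,0,0]
    - [0,-170,-150,130,0,0,0]
    - [0,-170,-180,130,0,0,0]
    - [0,-170,-180,130,0,0,0]
    - [0,-170,-180,130,0,0,0]

```text
time_s: 16.75
tool_pos: [0.4137, -0.0278, 0.2496]
tool_rot: [0.999, 0.045, -0.001, -0.0]
ft_force: [-0.1, 0.2, -0.3]
width: 0.005
```

```bash
python3 - <<'E'
from h import *
s,st,E=look('w7')
c=s['img']
t=snapshot('top'); sd=snapshot('side'); Et=ext(t)
rs=lambda i:cv2.resize(i,(400,300),interpolation=cv2.INTER_CUBIC)
cv2.imwrite('pics/f.png',np.vstack([np.hstack([rs(t['img'][140:230,200:320]),rs(sd['img'][175:250,165:265])]),np.hstack([rs(c),rs(c[:150,:256])])]))
o=np.array([.6109,-.033]);y=np.radians(5);a=np.array([np.cos(y),np.sin(y)]);n=np.array([-a[1],a[0]])
for nm,ss,ee in(('wrist',s,E),('top',t,Et),('top0',dict(np.load('top0.npz')),None),('side',sd,ext(sd)),('side0',dict(np.load('side0.npz')),None)):
    ee=ee or ext(ss)
    P,u,v=cloud(ss,ee); d=P[:,:2]-o; jx=d@a; jy=d@n; i=ss['img'].astype(int)[v,u]
    for k,lo,hi in(('tongue',-.032,.03),('rail',.06,.22)):
        m=(jx>lo)&(jx<hi)&(jy>-.031)&(jy<(-.012 if k=='tongue' else .03))&(P[:,2]>.05)&(P[:,2]<.075)
        if m.sum()>5: print(nm,k,m.sum(),np.median(P[m][:,2]).round(4), np.polyfit(jx[m],P[m][:,2],1).round(4))
    r=(i[:,2]>120)&(i[:,1]<70)&(i[:,0]<70)&(P[:,2]>.05)&(abs(jx+.01)<.04)&(jy>.1)&(jy<.25)
    if r.sum(): print(nm,'red n',r.sum(),'jy',jy[r].min().round(3),jy[r].max().round(3),'z',P[r][:,2].min().round(3),P[r][:,2].max().round(3))
E
```

```text
16.75 [ 0.4137 -0.0278  0.2496] [-0.06  0.22 -0.28] [ 0.032 -0.02  -0.04 ]
wrist tongue 583 0.0624 [-0.0023  0.0624]
wrist red n 246 jy 0.156 0.225 z 0.096 0.105
top tongue 94 0.0613 [-0.032  0.061]
top rail 775 0.0616 [-0.0019  0.062 ]
top red n 41 jy 0.168 0.229 z 0.092 0.106
top0 tongue 96 0.0612 [-0.0213  0.0615]
top0 rail 770 0.0616 [-0.0014  0.0616]
top0 red n 84 jy 0.128 0.173 z 0.128 0.203
side tongue 32 0.0617 [-0.0065  0.0616]
side rail 495 0.0621 [0.0032 0.0616]
side red n 7 jy 0.16 0.22 z 0.1 0.103
side0 tongue 32 0.062 [-0.0028  0.062 ]
side0 rail 492 0.0618 [-0.0004  0.0619]
side0 red n 28 jy 0.15 0.175 z 0.149 0.194
```

View pics/f.png

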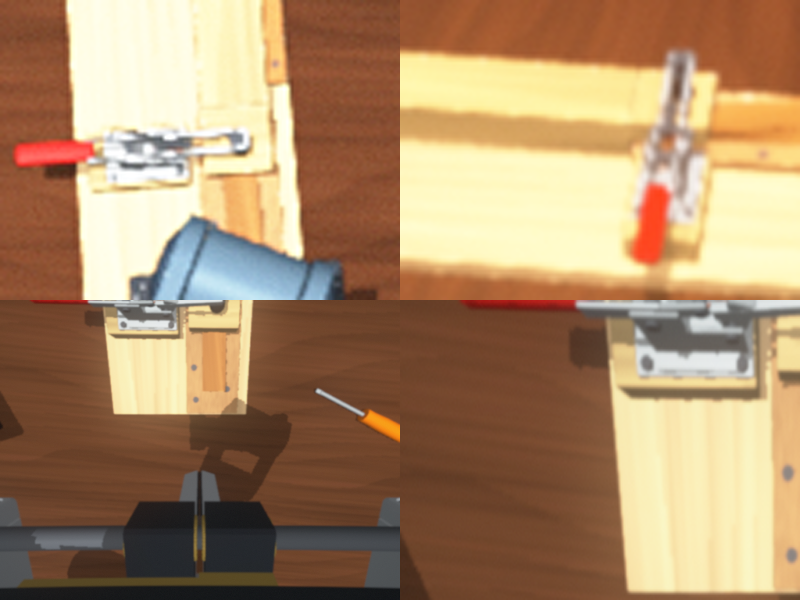

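```bash
python3 -c "
from h import *
print(state()['ft_force'],state()['time_s']); print(sign_off())"
```

```text
[0.36087161 0.751646   0.49566005] 16.9
the job is handed in; nothing more can be done
None
```

The wedge is in under the tongue and the clamp handle is snapped down. I handed the job in at about 17 s of the 54 s allowed; no verdict is reported.

- **Wedge:** I gripped it near the butt, laid it on the backing board (about 28 mm above the bench) and slid it in thin end first. It bound about 46 mm past the tongue's edge, where the measured gap of about 12 mm said it should. The push rose about 7 N over the drag at that point, the top of the range you gave. The tongue's height did not change (62.6 mm both before and after).
- **Clamp:** With closed fingers I pressed the handle along its arc until it met its stop, with 31 N at the end. It stayed down after I lifted off. Its top face is at about 103 mm, which is level.
- **Last checks:**
  - The tongue measured 62.4 mm in the wrist camera, against 62.5 mm before clamping; the top and side views changed by 0.3 mm or less.
  - The cameras read roughly 0.5–1.7 mm low in absolute height, so the no-lift result rests on these before-and-after comparisons.
  - The tool force was about zero, so the robot touches nothing.
  - In the final pictures the wedge is still in place; I never went near the drill, screwdriver or tray.
- **Not checked:** I could not measure the pad and wedge contact forces directly.

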